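Refill the chamber door's service tray

ROBOT

A 6-joint arm with a two-finger parallel gripper is mounted at the origin on the work surface. World frame = base frame: x ahead of the robot, y to its left, z up, the work surface at z = 0. Lengths are in m, angles in degrees, forces in N, time in s.
With the tool pointing down it reaches from about 0.4 to 0.825 m from the base axis. Payload 7 kg.
Tool frame: the origin (TCP) lies at the very end of the fingers, on their centre line; the grasp point (between the pads) lies 19 mm behind it; x points along the fingers, y is the direction in which the jaws open and shut, and the axes are right-handed (so a half turn about x gives the same grasp; the last joint's range is limited). The gripper opens to 88 mm and grips with 3 to 60 N. Pads are 19 mm wide; open, the fingers measure 130 mm over their backs; the gripper's body (78 mm by 193 mm) begins 47 mm behind the grasp point.
Start: joints at [-47.378, 20.546, 0.682, 0, -70.136, -16.507], TCP at [0.297, -0.606, 0.227] pointing down, gripper open.
Joint ranges: [-176.03, 176.03], [-82.01, 121.73], [-58.28, 71.71], [-173.87, 95.51], [-174.79, -0.11], [-173.66, 173.66]. Speed limits (degrees/s): [136.94, 136.94, 172.46, 180, 180, 180].

INTERFACE

Orientations are given as [roll, pitch, yaw] about the fixed x, y, z axes, in that order (R = Rz(yaw) Ry(pitch) Rx(roll)).
In Python, from plant import monitor, eyes, ticket gives the robot as it stands. The module is installed in compiled form; this text tells all that it offers.
- The arm moves only by the shell command python3 -m crank 'ROWS'. ROWS is JSON, a list of rows, each an object with "linear": the shift along the world's x, y, z in units of 60 mm (1.0 is 60 mm), a list of three; "rot": the turn, a rotation vector about the world's x, y, z in units of 5 degrees (1.0 is 5 degrees), a list of three; "hand": the opening, from 0 (shut) to 1 (fully open). In form: [{"linear": [tx, ty, tz], "rot": [ax, ay, az], "hand": hand}, ...]. A call has 1 to 20 rows; each row shifts and turns the pose as measured when the row begins; what a row does not reach is not made up. A row lasts 1/8 s, in which the tool goes at most 62.5 mm and 10.7 degrees, less where a joint would pass 70% of its speed; a pose out of reach is approached as far as the arm can. A call is refused whole if a number of a shift passes 1 or a number of a turn 1, either way. A call with a gripper value outside its range is refused whole. The fingers move at their own pace and stop on an object; the grip force is fixed at half the most. Time passes only in rows, so rows that do not move let the fingers close. It gives the time, the measured TCP pose, the force and the opening at its end, in the units of the state.
- monitor.get_obs(): the state, without advancing time (a new reading comes with each control period).
- eyes.snapshot(name): name is "side" or "top" or "wrist"; returns a dict with "image" (420x560x3 uint8, red, green, blue), "depth" (420x560 float32, m along the optical axis (not along the pixel's ray), 0 where there is no reading), "K" (3x3 intrinsics, pixels), "k1" (the pictures are not rectified: a ray, as slopes to the right and down, at radius r is drawn at 1 + k1 r^2 times it, then the intrinsics apply), "camera_from_world" (4x4, takes a point from world to camera coordinates); the wrist camera has in their place "hand_eye" (4x4, takes a point from camera to tool coordinates, whose origin is the TCP and whose axes are the tool frame's). Camera axes: x right, y up, looking along -z (the intrinsics and any distortion apply to the point x, -y, -z); pixel columns grow to the right and rows downward; lengths in m; the calibration is good to about 2 mm. A picture is of the moment at which its call begins: read the wrist's pose just before it.
- ticket.close_job(): hands the job in, once; it reports no verdict.
The state is a dict: "clock": time; "joint_pos": joint angles; "qvel": joint speeds; "tau": joint torques, N m; "tool_pos": TCP position; "orientation": TCP orientation; "force": force on the tool from outside, world axes, zero at the start; "moment": the same for the moment, N m; "opening": finger opening in m.
Only numpy, scipy, OpenCV 4.12 (cv2) and the standard library are available. Lean on these libraries where they do the work, as an engineer would, in place of code of your own. Each camera call takes 0.05 s, during which the arm holds its last target.

TASK

Put the door service kit back into its cut-out tray: lay the combination spanner in its cavity, ring end tucked under the bridge and jaw end pressed down until the red spring catch snaps over it, and set the green hinge strap whose outline matches its cut-out flat and fully home in the other one. Leave the strap of the wrong hand, the hex key and the jar where they are.

Things in the scene. Friction and masses are not known exactly. Their poses are not given: they have to be found in the camera images.
- tray: Kit tray fixed to the bench: plate 240 (x) by 220 (y) by 14 mm, black face, pockets 8 mm deep to a flat yellow floor at z = 6 mm. Origin under its centre on the bench, z up, x roughly away from the robot. Pockets have 1.5 mm clearance. A finger well (x -27 to 27, y -88 mm to the +y edge), as deep as the pockets, crosses the spanner and strap cavities, so fingers fit beside a part there.
- spanner_seat (a point): Pocket floor point where the spanner's origin lies when home: tray (-5, 62, 6) mm. Home, the axes of each part are parallel to the tray's axes. The spanner cavity runs along tray x: ring end at -x under the bridge, jaw end at +x under the catch.
- ring_seat (a point): Pocket floor point where spanner_ring lies when home (tray -80, 62, 6 mm), in a slot 33 mm wide from the finger well to its round end 16.5 mm beyond here. A fixed aluminium bridge crosses the end, tray x -97.5 to -83.5, y 30 to 94 mm, 15 mm free below it, top 18 mm above the floor. The home ring reaches 11 mm under it, so the spanner goes in ring end low (4 to 18 degrees), sliding to tray -x.
- jaw_seat (a point): Pocket floor point where spanner_jaw lies when home (tray 70, 62, 6 mm). The jaw pocket is 41 mm wide and ends at tray x = 82.5 mm.
- catch (a joint): Red spring catch at the jaw end, 40 mm wide, sliding along tray +x (m): 0 at rest, sprung out over the cavity; 0.007 fully pushed back. Yields from 4 N sideways, then 800 N/m. The jaw pressed down on its sloping face (20 degrees from upright) with about 5 to 10 N drives it back; it then springs out again over the jaw tips.
- catch_nose (a point): Lower inner edge of the catch at rest: 15 mm above the pocket floor, over the home spanner's tips by 3.5 mm. Catch and housing span tray x 77 to 108, y 35 to 89 mm and rise to 31 mm above the pocket floor.
- spanner: Loose chrome combination spanner, 176 mm long, lying flat. Origin: underside, mid shank; x towards the open jaw, z up. Shank 14 mm wide, z 1 to 11 mm, bare from x = -60 to 32 mm; ring 30 mm across centred at x = -75; jaw head 33 to 86 mm, solid (can be pressed on) to 65 mm, prongs 38 mm wide; heads 12 mm thick. About 0.22 kg, balanced near x = 10 mm.
- spanner_ring (a point): Underside of the spanner at the centre of its ring end, x = -75 mm from its origin.
- spanner_jaw (a point): Underside of the spanner between its prongs, x = +75 mm from its origin.
- hinge_strap: Green steel hinge strap that belongs in the tray, lying flat. Origin: underside of the plate; x towards the barrel, z up. Plate x -50 to 42, y -23 to 23 mm, 12 mm thick. Barrel: 30 mm thick cylinder along y, axis at x = 55, z = 15 mm, from y = -23 to +45 mm, so it juts out 22 mm on the +y side only. About 0.5 kg, balanced near x = 19 mm.
- plate_end (a point): Middle of the hinge strap's free plate end, underside, x = -50 mm in its frame.
- barrel_end (a point): Below the jutting end of the hinge strap's barrel, at (55, 45, 0) mm in its frame.
- strap_seat (a point): Pocket floor point where the hinge strap's origin lies when home: tray (-10, -30, 6) mm; the strap's x = 10 mm is then at the middle of the finger well.
- plate_end_seat (a point): Pocket floor point where plate_end lies when home (tray -60, -30, 6 mm).
- barrel_seat (a point): Pocket floor point where barrel_end lies when home (tray 45, 15, 6 mm).
- mirror_strap: Green strap of the wrong hand: like the hinge strap, but its barrel juts out on the -y side (y = -45 to +23 mm). It does not fit the tray; leave it on the mat.
- hex_key: Black L-shaped hex key, 9 mm thick, already in its groove in the tray near the tray's -y edge (long leg along tray x at y = -98, short leg to -58 mm); leave it there. Origin: underside of the long leg.
- jar: Small sample jar with a white cap, 52 mm diameter, 55 mm high, standing on the bench; leave it alone. Origin: centre of its underside.
- mat: Grey parts mat, fixed, 300 (x) by 260 (y) by 3 mm; the spanner and both straps start on it, x roughly away from the robot. Origin under its centre.
There are look-alikes about, which are no part of the job. What is shaped like the hinge_strap but brown is not meant.

How it is judged:
By the outcome, as a careful person would: the job done as asked, in the order asked, and still so for the second after the job is handed in, with the robot touching nothing.
It also fails if it takes over 72 s, if anything falls off the work surface, if the arm or the gripper's body presses on something with over 40 N, if the wrist force passes 120 N, or if a joint passes its speed limit or range.

## Working session

There is one attempt and no reset: what is moved stays moved. The work goes in short steps, Python scripts to look and compute and a shell command to move; the robot and the scene stay as the last step left them, time stands still between calls to the robot, and variables do not carry over. Pictures are saved under pics/ and viewed, and the job is handed in when it is done.

```bash
mkdir -p pics; cat > h.py <<'E'
import numpy as np, cv2
from plant import monitor, eyes, ticket
from scipy.spatial.transform import Rotation as R
def save(n,im): cv2.imwrite(f'pics/{n}.png',im[:,:,::-1])
def cw(s,obs=None):
    if 'camera_from_world' in s: return np.linalg.inv(s['camera_from_world'])
    T=np.eye(4);T[:3,:3]=R.from_euler('xyz',obs['orientation'],degrees=True).as_matrix();T[:3,3]=obs['tool_pos']
    return T@s['hand_eye']
def rays(s,uv):
    uv=np.array(uv,float).reshape(-1,1,2)
    d=np.array([s['k1'],0,0,0,0]);
    p=cv2.undistortPoints(uv,s['K'],d,None,None).reshape(-1,2)
    return np.c_[p[:,0],-p[:,1],-np.ones(len(p))]
def onplane(s,uv,z,obs=None):
    T=cw(s,obs);d=rays(s,uv)@T[:3,:3].T;o=T[:3,3]
    return o+d*((z-o[2])/d[:,2])[:,None]
def proj(s,P,obs=None):
    T=np.linalg.inv(cw(s,obs));p=np.atleast_2d(P)@T[:3,:3].T+T[:3,3]
    q=np.c_[p[:,0],-p[:,1]]/(-p[:,2:3]);q=q*(1+s['k1']*(q**2).sum(1))[:,None]
    return q@s['K'][:2,:2].T+s['K'][:2,2]
def cloud(s,obs=None):
    h,w=s['depth'].shape;u,v=np.meshgrid(np.arange(w),np.arange(h))
    d=rays(s,np.stack([u,v],-1).reshape(-1,2).astype(float))*s['depth'].reshape(-1,1)
    T=cw(s,obs);return (d@T[:3,:3].T+T[:3,3]).reshape(h,w,3)
E
python3 - <<'E'
from h import *
print(monitor.get_obs())
for n in ['top','side','wrist']:
    s=eyes.snapshot(n); save(n+'0',s['image']); print(n,s['K'].tolist(),s['k1'],s.get('hand_eye'),s.get('camera_from_world'))
    np.save(n+'0.npy',s,allow_pickle=True)
E
```

```text
{'clock': 0.0, 'joint_pos': array([-4.73773080e+01,  2.05941740e+01,  6.33183256e-01, -2.00858189e-02,
       -7.01365106e+01, -1.65053218e+01]), 'qvel': array([ 0.02539169,  0.02091072, -0.10316153, -0.07594065,  0.06432716,
       -0.06126017]), 'tau': array([-2.06936024e-04, -5.82725823e+01,  2.93055815e+01,  6.99714750e+00,
        6.93383030e-03, -1.37544289e-04]), 'tool_pos': array([ 0.29687969, -0.6056523 ,  0.22558741]), 'orientation': array([ 95.54687657,  89.90068661, 121.65740593]), 'force': array([-0.27537579,  0.73745011, -0.09068708]), 'moment': array([-0.02813078,  0.01970835, -0.0044421 ]), 'opening': 0.08734485778508466}
top [[489.13922155682417, 0.0, 273.50045667943004], [0.0, 489.13922155682417, 200.42209542568287], [0.0, 0.0, 1.0]] -0.017925278649973887 None [[-0.02823568 -0.99954682 -0.01043568 -0.0650335 ]
 [ 0.9898725  -0.02941235  0.13887892 -0.5756141 ]
 [-0.13912292 -0.00640865  0.99025438 -1.1022439 ]
 [ 0.          0.          0.          1.        ]]
side [[414.00246134389374, 0.0, 273.1223242372781], [0.0, 414.00246134389374, 209.68088484340737], [0.0, 0.0, 1.0]] -0.09669177366360514 None [[-0.9413675  -0.33726605  0.00887991  0.51936766]
 [ 0.2180545  -0.58812187  0.77882277 -0.21421457]
 [-0.257448    0.73509474  0.62718119 -0.87014881]
 [ 0.          0.          0.          1.        ]]
wrist [[290.0869274550246, 0.0, 279.4357513654008], [0.0, 290.0869274550246, 208.90736806452975], [0.0, 0.0, 1.0]] -0.0011072145086977456 [[ 2.46383064e-04  2.79994842e-01 -9.60001473e-01 -1.56515105e-01]
 [ 9.99999970e-01 -5.42904819e-05  2.40814215e-04  6.91300442e-04]
 [ 1.53077955e-05 -9.60001503e-01 -2.79994846e-01 -7.52299655e-02]
 [ 0.00000000e+00  0.00000000e+00  0.00000000e+00  1.00000000e+00]] None
```

View pics/top0.png

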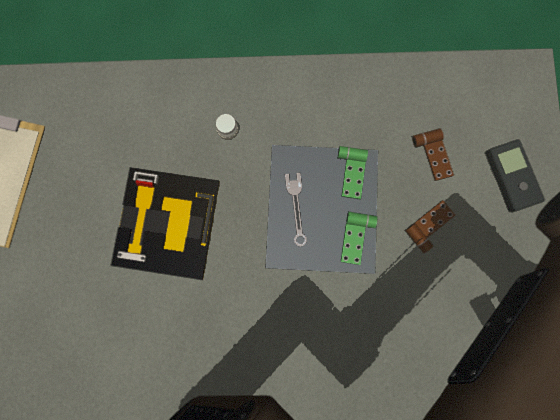

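View pics/side0.png

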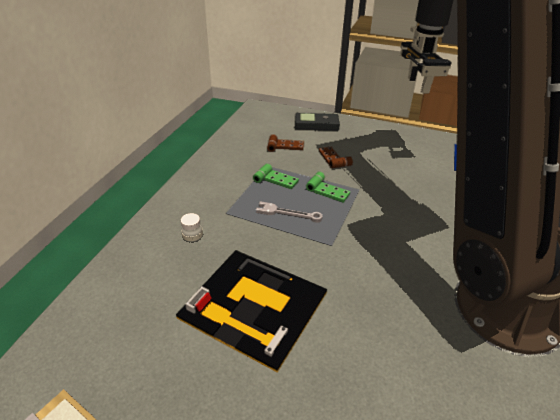

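View pics/wrist0.png

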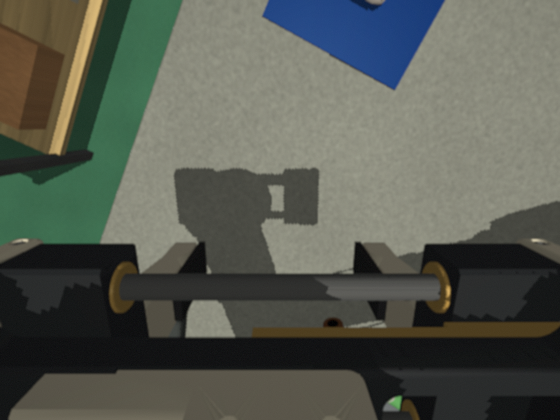

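```bash
python3 - <<'E'
from h import *
s=np.load('top0.npy',allow_pickle=True).item()
im=s['image']; c=im[125:290,100:400]; cv2.imwrite('pics/crop1.png',cv2.resize(c[:,:,::-1],None,fx=2.6,fy=2.6,interpolation=cv2.INTER_CUBIC))
hsv=cv2.cvtColor(im,cv2.COLOR_RGB2HSV)
C=cloud(s)
print('depth z mat',C[200,330],'bench',C[120,150],'tray',C[265,190])
# green straps
m=((hsv[...,0]>45)&(hsv[...,0]<75)&(hsv[...,1]>120)&(hsv[...,2]>70)).astype(np.uint8); m[:120]=0
n,l,st,ce=cv2.connectedComponentsWithStats(m)
for i in range(1,n):
    if st[i,4]>150:
        P=C[l==i]; print('green',st[i],ce[i],P.mean(0),np.percentile(P[:,2],[5,50,95]))
m=((hsv[...,2]<60)).astype(np.uint8);m[:160]=0;m[:, 225:]=0;m[:,:105]=0;m[290:]=0
y=((hsv[...,0]>15)&(hsv[...,0]<35)&(hsv[...,1]>150)).astype(np.uint8)
cs,_=cv2.findContours(cv2.morphologyEx(m,cv2.MORPH_CLOSE,np.ones((9,9))),cv2.RETR_EXTERNAL,cv2.CHAIN_APPROX_NONE)
k=max(cs,key=cv2.contourArea); print('tray',cv2.boxPoints(cv2.minAreaRect(k)).tolist(), cv2.approxPolyDP(k,6,True).reshape(-1,2).tolist())
E
```

```text
depth z mat [ 0.57549026 -0.21738954  0.0041327 ] bench [0.78957651 0.21937745 0.001095  ] tray [0.42976762 0.11982197 0.00963672]
tray [[110.81294250488281, 264.9402160644531], [127.71940612792969, 164.91030883789062], [219.2868194580078, 180.38650512695312], [202.38035583496094, 280.4164123535156]] [[130, 168], [111, 264], [202, 279], [218, 181]]
```

View pics/crop1.png

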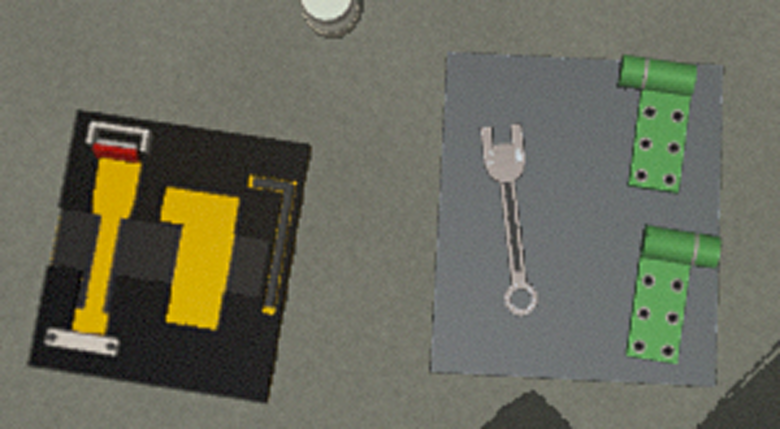

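```bash
python3 - <<'E'
from h import *
o=monitor.get_obs()
M=R.from_euler('xyz',o['orientation'],degrees=True).as_matrix();print(M.round(3))
s=np.load('top0.npy',allow_pickle=True).item()
for n,uv,z in [('span jaw',(293,178),.009),('ring',(300,240),.015),('strap plate mid',(354,180),.015),('mirror',(353,240),.015),('jar',(226,124),.055),('tray corners a',(130,168),.014),('b',(111,264),.014),('c',(202,279),.014),('d',(219,181),.014)]:
    print(n,onplane(s,[uv],z)[0].round(4))
E
```

```text
[[-0.001 -0.44   0.898]
 [ 0.001  0.898  0.44 ]
 [-1.     0.001 -0.   ]]
span jaw [ 0.631  -0.1301  0.009 ]
ring [ 0.4809 -0.1413  0.015 ]
strap plate mid [ 0.6207 -0.2758  0.015 ]
mirror [ 0.4773 -0.2661  0.015 ]
jar [0.7567 0.0251 0.055 ]
tray corners a [0.6667 0.2637 0.014 ]
b [0.4371 0.3059 0.014 ]
c [0.3964 0.0911 0.014 ]
d [0.6282 0.0482 0.014 ]
```

```bash
python3 -m crank '[{"linear":[0.25,0.9,0],"rot":[0,0,-0.55],"hand":1},{"linear":[0.25,0.9,0],"rot":[0,0,-0.55],"hand":1},{"linear":[0.25,0.9,0],"rot":[0,0,-0.55],"hand":1},{"linear":[0.25,0.9,0],"rot":[0,0,-0.55],"hand":1},{"linear":[0.25,0.9,0],"rot":[0,0,-0.55],"hand":1},{"linear":[0.25,0.9,0],"rot":[0,0,-0.55],"hand":1},{"linear":[0.25,0.9,0],"rot":[0,0,-0.55],"hand":1},{"linear":[0.25,0.9,0],"rot":[0,0,-0.55],"hand":1},{"linear":[0,0,0],"rot":[0,0,0],"hand":1},{"linear":[0,0,0],"rot":[0,0,0],"hand":1}]'
python3 - <<'E'
from h import *
o=monitor.get_obs();print(o['tool_pos'],o['orientation'],o['qvel'].round(2),o['clock'])
s=eyes.snapshot('wrist');s['obs']=o;np.save('w1.npy',s,allow_pickle=True);save('w1',s['image'])
E
```

```text
clock: 1.4
tool_pos: [0.4172, -0.1601, 0.2226]
orientation: [93.8, 89.7, 97.1]
force: [0.5, -0.2, -0.1]
opening: 0.0875
[ 0.41721053 -0.16006627  0.2226394 ] [93.76387585 89.69182413 97.14810786] [ 1.49 -0.21 -0.1  -0.17  0.14 -0.82] 1.4
```

View pics/w1.png

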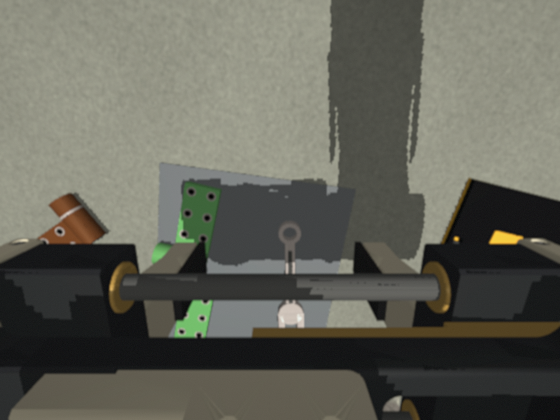

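```bash
python3 -m crank '[{"linear":[0.9,-0.1,0],"rot":[0,0,0],"hand":1},{"linear":[0.9,-0.1,0],"rot":[0,0,0],"hand":1},{"linear":[0.9,-0.1,0],"rot":[0,0,0],"hand":1},{"linear":[0.9,-0.1,0],"rot":[0,0,0],"hand":1},{"linear":[0.4,0,0],"rot":[0,0,0],"hand":1},{"linear":[0,0,0],"rot":[0,0,0],"hand":1},{"linear":[0,0,0],"rot":[0,0,0],"hand":1}]'
python3 - <<'E'
from h import *
o=monitor.get_obs()
s=eyes.snapshot('wrist');s['obs']=o;np.save('w2.npy',s,allow_pickle=True);save('w2',s['image'])
E
python3 -m crank '[{"linear":[0.1,0.95,0],"rot":[0,0,0],"hand":1},{"linear":[0.1,0.95,0],"rot":[0,0,0],"hand":1},{"linear":[0.1,0.95,0],"rot":[0,0,0],"hand":1},{"linear":[0.1,0.95,0],"rot":[0,0,0],"hand":1},{"linear":[0,0.95,0],"rot":[0,0,0],"hand":1},{"linear":[0,0.95,0],"rot":[0,0,0],"hand":1},{"linear":[0,0,0],"rot":[0,0,0],"hand":1},{"linear":[0,0,0],"rot":[0,0,0],"hand":1}]'
python3 - <<'E'
from h import *
o=monitor.get_obs()
s=eyes.snapshot('wrist');s['obs']=o;np.save('w3.npy',s,allow_pickle=True);save('w3',s['image'])
E
```

```text
clock: 2.33
tool_pos: [0.6603, -0.1979, 0.2185]
orientation: [129.2, 89.6, 131.7]
force: [-0.5, -0.1, 0.2]
opening: 0.0875
clock: 3.38
tool_pos: [0.6779, 0.1488, 0.224]
orientation: [80.7, 89.6, 82.9]
force: [-0.1, -0.5, -0.7]
opening: 0.0878
```

View pics/w2.png

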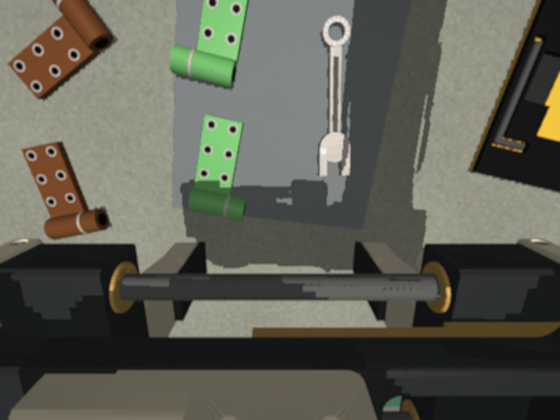

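View pics/w3.png

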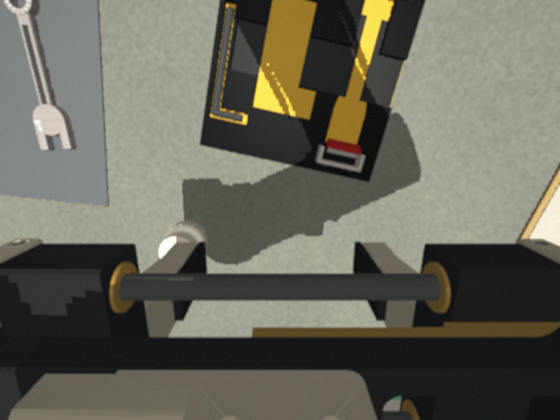

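```bash
python3 -m crank '[{"linear":[-0.9,0.4,0],"rot":[0,0,0],"hand":1},{"linear":[-0.6,0.4,0],"rot":[0,0,0],"hand":1},{"linear":[0,0,0],"rot":[0,0,0],"hand":1},{"linear":[0,0,0],"rot":[0,0,0],"hand":1}]'
python3 - <<'E'
from h import *
o=monitor.get_obs()
s=eyes.snapshot('wrist');s['obs']=o;np.save('w4.npy',s,allow_pickle=True);save('w4',s['image'])
s2=np.load('w2.npy',allow_pickle=True).item()
c=s2['image'][0:230,170:380]; cv2.imwrite('pics/w2c.png',cv2.resize(c[:,:,::-1],None,fx=2.6,fy=2.6,interpolation=cv2.INTER_CUBIC))
E
```

```text
clock: 3.92
tool_pos: [0.5862, 0.1916, 0.2245]
orientation: [74.8, 89.5, 76.5]
force: [0.0, -0.2, -0.4]
opening: 0.0878
```

View pics/w4.png

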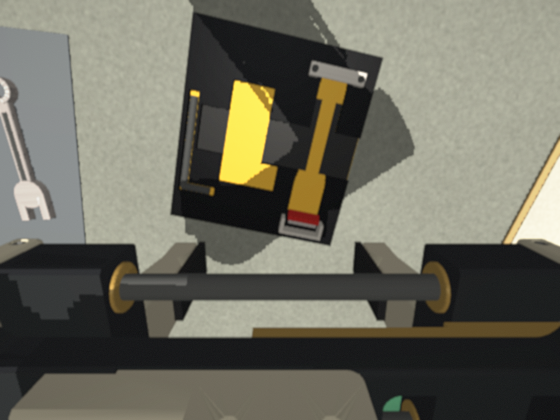

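View pics/w2c.png

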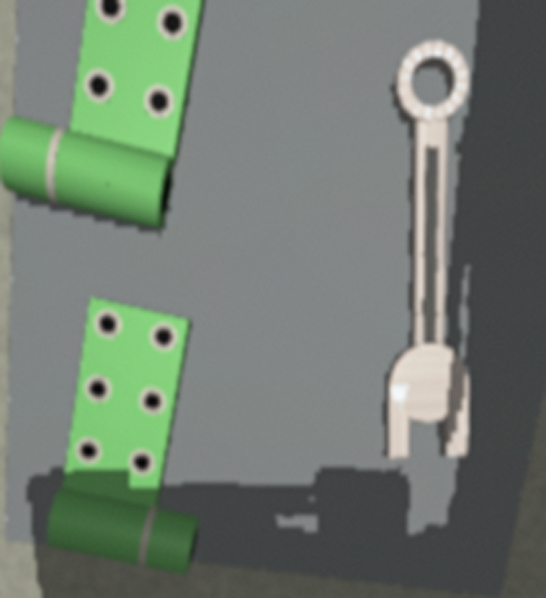

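```bash
cat > fit.py <<'E'
from h import *
def rigid(A,B): # A model -> B world 2D
    a=A.mean(0);b=B.mean(0);H=(A-a).T@(B-b);th=np.arctan2(H[0,1]-H[1,0],H[0,0]+H[1,1])
    r=np.array([[np.cos(th),-np.sin(th)],[np.sin(th),np.cos(th)]]);t=b-r@a
    return th,t,np.linalg.norm((A@r.T+t)-B,axis=1)
def tray(s,pix0,obs):
    g=cv2.cvtColor(s['image'],cv2.COLOR_RGB2GRAY);
    q=cv2.cornerSubPix(cv2.GaussianBlur(g,(3,3),0),np.float32(pix0).reshape(-1,1,2),(5,5),(-1,-1),(3,50,.01)).reshape(-1,2)
    W=onplane(s,q,.014,obs)[:,:2]; return q,W
M=np.array([[.12,.11],[-.12,.11],[-.12,-.11],[.12,-.11]])
if __name__=='__main__':
    t=np.load('top0.npy',allow_pickle=True).item();w=np.load('w4.npy',allow_pickle=True).item()
    for s,p in ((t,[(130,168),(111,264),(202,279),(219,181)]),(w,[(330,244),(381,58),(195,13),(172,213)])):
        q,W=tray(s,p,s.get('obs'));print(q.round(1).tolist());print(W.round(4).tolist());th,tt,e=rigid(M,W);print('tray',np.degrees(th),tt,e)
    # strap holes, spanner in w2
    s=np.load('w2.npy',allow_pickle=True).item();im=s['image'];hsv=cv2.cvtColor(im,cv2.COLOR_RGB2HSV)
    g=((hsv[...,0]>45)&(hsv[...,0]<75)&(hsv[...,1]>100)&(hsv[...,2]>150)).astype(np.uint8);g[:100]=0
    cs,_=cv2.findContours(g,0,1);k=max(cs,key=cv2.contourArea);print('strap px',cv2.approxPolyDP(k,4,True).reshape(-1,2).tolist())
    W=onplane(s,k.reshape(-1,2),.015,s['obs'])[:,:2];print('strap rect (lit plate)',cv2.minAreaRect((W*1000).astype(np.float32)))
    sp=((hsv[...,2]>150)&(hsv[...,1]<60)).astype(np.uint8);sp[:,:310]=0;sp[:,362:]=0;sp[200:]=0
    cs,_=cv2.findContours(sp,0,1);k=max(cs,key=cv2.contourArea).reshape(-1,2);print('sp',k.min(0),k.max(0))
    W=onplane(s,k,.014,s['obs'])[:,:2]*1000
    # shank edges rows 55..125
    rows=range(60,126,5);mid=[]
    for r in rows:
        c=np.flatnonzero(sp[r]);mid.append((( c.min()+c.max())/2,r))
    Wm=onplane(s,mid,.014,s['obs'])[:,:2];vx,vy,x0,y0=cv2.fitLine(np.float32(Wm),cv2.DIST_L2,0,.01,.01).ravel()
    d=np.array([vx,vy]);d*=np.sign(d[0]);pr=(W/1000-[x0,y0])@d;print('span yaw',np.degrees(np.arctan2(d[1],d[0])),'ends',np.array([x0,y0])+d*pr.min(),np.array([x0,y0])+d*pr.max(),'len',np.ptp(pr))
E
python3 fit.py
```

```text
[[130.0, 168.0], [110.4000015258789, 265.29998779296875], [202.39999389648438, 279.6000061035156], [219.3000030517578, 180.1999969482422]]
[[0.6667, 0.2637], [0.4342, 0.3074], [0.395, 0.09], [0.63, 0.0474]]
tray -10.213850770755075 [0.53148116 0.17713524] [0.00241475 0.00147535 0.00116415 0.00018441]
[[329.5, 245.10000610351562], [382.5, 57.5], [192.39999389648438, 12.300000190734863], [170.10000610351562, 214.0]]
[[0.6679, 0.2651], [0.434, 0.3075], [0.396, 0.0927], [0.6291, 0.0508]]
tray -10.197232357203376 [0.53175895 0.1790383 ] [0.00169161 0.00131554 0.00195855 0.00179495]
strap px [[205, 116], [205, 121], [214, 117], [218, 127], [211, 132], [204, 123], [201, 147], [209, 142], [214, 151], [205, 156], [200, 149], [196, 181], [218, 180], [224, 170], [231, 179], [220, 186], [229, 187], [241, 124], [235, 122], [240, 129], [232, 137], [225, 128], [233, 122]]
strap rect (lit plate) ((621.01025390625, -273.0133056640625), (44.275733947753906, 81.58497619628906), 79.81417083740234)
sp [320  15] [350 176]
span yaw 4.920116 ends [ 0.46687675 -0.14285138] [ 0.6426246  -0.12772231] len 0.17639783091480793
```

```bash
python3 -m crank '[{"linear":[0,-0.9,-0.3],"rot":[0,0,0.2],"hand":1},{"linear":[-0.1,-0.9,-0.3],"rot":[0,0,0.2],"hand":1},{"linear":[-0.1,-0.9,-0.3],"rot":[0,0,0.2],"hand":1},{"linear":[-0.1,-0.9,-0.3],"rot":[0,0,0.04],"hand":1},{"linear":[-0.1,-0.9,-0.3],"rot":[0,0,0],"hand":1},{"linear":[0,-0.9,-0.3],"rot":[0,0,0],"hand":1},{"linear":[0,0,-0.3],"rot":[0,0,0],"hand":1},{"linear":[0,0,0],"rot":[0,0,0],"hand":1}]'
cat > st.py <<'E'
from h import *
o=monitor.get_obs();M=R.from_euler('xyz',o['orientation'],degrees=True).as_matrix()
print('tcp',o['tool_pos'].round(4),'zyaw',np.degrees(np.arctan2(M[1,2],M[0,2])).round(2),'xaxis',M[:,0].round(4),'F',o['force'].round(2),'Mo',o['moment'].round(2),'op',o['opening'].round(4),'t',o['clock'])
E
python3 st.py
```

```text
clock: 4.97
tool_pos: [0.5638, -0.1508, 0.0939]
orientation: [67.9, 89.5, 72.3]
force: [0.1, 0.8, -0.2]
opening: 0.0878Traceback (most recent call last):
  File "st.py", line 3, in <module>
    print('tcp',o['tool_pos'].round(4),'zyaw',np.degrees(np.arctan2(M[1,2],M[0,2])).round(2),'xaxis',M[:,0].round(4),'F',o['force'].round(2),'Mo',o['moment'].round(2),'op',o['opening'].round(4),'t',o['clock'])
                                                                                                                                                                            ^^^^^^^^^^^^^^^^^^
AttributeError: 'float' object has no attribute 'round'
```

```bash
sed -i "s/o\['opening'\].round(4)/round(o['opening'],4)/" st.py; python3 -m crank '[{"linear":[-0.03,0.26,-0.4],"rot":[0,0,0.1],"hand":1},{"linear":[0,0,-0.4],"rot":[0,0,0],"hand":1},{"linear":[0,0,0],"rot":[0,0,0],"hand":1},{"linear":[0,0,0],"rot":[0,0,0],"hand":1}]'; python3 st.py
```

```text
clock: 5.48
tool_pos: [0.5654, -0.1358, 0.0485]
orientation: [39.9, 89.4, 44.8]
force: [0.5, 0.1, 0.3]
opening: 0.0877
tcp [ 0.5654 -0.1358  0.0485] zyaw 4.9 xaxis [ 0.0072  0.0071 -0.9999] F [0.48 0.11 0.25] Mo [-0.06 -0.03 -0.03] op 0.0877 t 5.475
```

```bash
python3 -m crank '[{"linear":[-0.06,0.02,-0.35],"rot":[-0.08,0.08,0],"hand":1},{"linear":[0,0,-0.3],"rot":[0,0,0],"hand":1},{"linear":[0,0,0],"rot":[0,0,0],"hand":1},{"linear":[0,0,0],"rot":[0,0,0],"hand":1}]'; python3 st.py
```

```text
clock: 5.98
tool_pos: [0.5663, -0.1345, 0.0147]
orientation: [-6.1, 89.5, -1.1]
force: [-0.1, 1.0, -0.4]
opening: 0.0879
tcp [ 0.5663 -0.1345  0.0147] zyaw 4.98 xaxis [ 8.9e-03 -2.0e-04 -1.0e+00] F [-0.11  1.02 -0.41] Mo [-0.01  0.01  0.04] op 0.0879 t 5.975
```

```bash
python3 -m crank '[{"linear":[-0.04,0,-0.16],"rot":[0,0.1,0],"hand":1},{"linear":[0,0,0],"rot":[0,0,0],"hand":1},{"linear":[0,0,0],"rot":[0,0,0],"hand":0.3}]'; python3 st.py
```

```text
clock: 6.35
tool_pos: [0.5649, -0.1345, 0.0064]
orientation: [-6.5, 89.9, -1.5]
force: [-0.1, 0.1, 0.3]
opening: 0.0824
tcp [ 0.5649 -0.1345  0.0064] zyaw 4.98 xaxis [ 2.3e-03 -1.0e-04 -1.0e+00] F [-0.08  0.12  0.34] Mo [-0.02 -0.04  0.01] op 0.0824 t 6.35
```

```bash
python3 -m crank '[{"linear":[0,0,0],"rot":[0,0,0],"hand":0},{"linear":[0,0,0],"rot":[0,0,0],"hand":0},{"linear":[0,0,0],"rot":[0,0,0],"hand":0},{"linear":[0,0,0],"rot":[0,0,0],"hand":0},{"linear":[0,0,0],"rot":[0,0,0],"hand":0},{"linear":[0,0,0],"rot":[0,0,0],"hand":0}]'; python3 st.py
```

```text
clock: 7.1
tool_pos: [0.565, -0.1345, 0.0067]
orientation: [-6.4, 89.8, -1.4]
force: [-0.2, 0.1, 0.0]
opening: 0.023
tcp [ 0.565  -0.1345  0.0067] zyaw 4.98 xaxis [ 2.7e-03 -1.0e-04 -1.0e+00] F [-0.23  0.11  0.01] Mo [-0.02 -0.    0.03] op 0.023 t 7.1
```

```bash
python3 -m crank '[{"linear":[0,0,0],"rot":[0,0,0],"hand":0},{"linear":[0,0,0],"rot":[0,0,0],"hand":0},{"linear":[0,0,0],"rot":[0,0,0],"hand":0}]'; python3 st.py; python3 - <<'E'
from h import *
# wrist camera y bias check & tray in tool frames
import fit
o=monitor.get_obs();print(o['opening'])
s=eyes.snapshot('top');save('t2',s['image'][130:280,230:400].repeat(4,0).repeat(4,1));
E
```

```text
clock: 7.48
tool_pos: [0.565, -0.1346, 0.0066]
orientation: [-6.3, 89.9, -1.3]
force: [-0.3, 0.5, 0.7]
opening: 0.0136
tcp [ 0.565  -0.1346  0.0066] zyaw 4.98 xaxis [ 2.6e-03 -1.0e-04 -1.0e+00] F [-0.29  0.46  0.7 ] Mo [-0.07 -0.02 -0.03] op 0.0136 t 7.475
0.01355250643750141
```

View pics/t2.png

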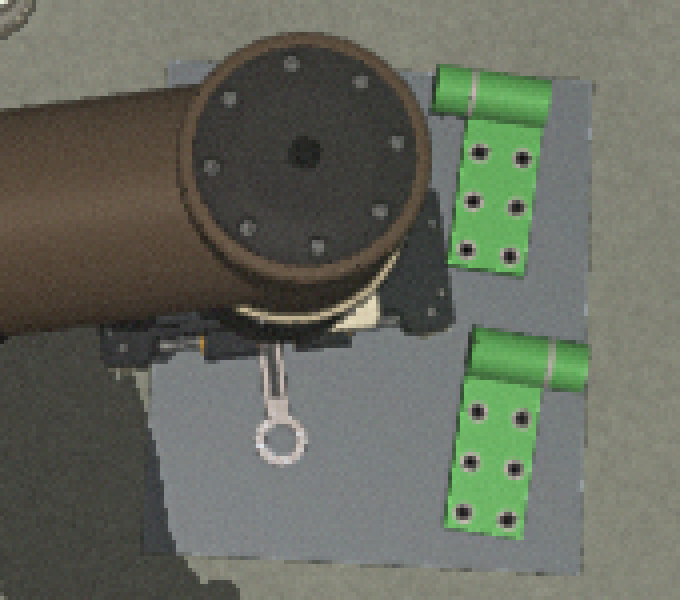

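```bash
python3 - <<'E'
from h import *
s=np.load('w4.npy',allow_pickle=True).item();o=s['obs'];th=np.radians(-10.2);t=np.array([.53176,.17904])
r=np.array([[np.cos(th),-np.sin(th)],[np.sin(th),np.cos(th)]])
T=cw(s,o);print('cam in tray',((T[:2,3]-t)@r*1000).round(1),T[2,3])
hsv=cv2.cvtColor(s['image'],cv2.COLOR_RGB2HSV)
y=((hsv[...,0]>15)&(hsv[...,0]<35)&(hsv[...,1]>150)&(hsv[...,2]>90)).astype(np.uint8)
v,u=np.nonzero(y);
k=(v<235)&(u>150)&(u<390);v=v[k];u=u[k]
for z in (.006,.014):
    P=(onplane(s,np.c_[u,v],z,o)[:,:2]-t)@r*1000
    def ed(lo,hi,ax,a,b):
        Q=P[(P[:,1-ax]>lo)&(P[:,1-ax]<hi)&(P[:,ax]>a)&(P[:,ax]<b)][:,ax]; return np.percentile(Q,[1,99]).round(1)
    print(z,'strap y (x-50..-30)',ed(-50,-30,1,-70,10),'strap plate y x20..40... x range',ed(-45,-15,0,-80,80),'jaw pocket y x45..65',ed(45,65,1,20,100),'shank slot y x 28..34',ed(-70,-60,1,20,100),'x<',ed(50,70,0,-100,100))
E
```

```text
cam in tray [-22.8   5.9] 0.3808560924838903
0.006 strap y (x-50..-30) [-54.9  -5.6] strap plate y x20..40... x range [-60.8  61.1] jaw pocket y x45..65 [42.1 82.3] shank slot y x 28..34 [46.3 78.2] x< [-83.6  79.5]
0.014 strap y (x-50..-30) [-53.6  -5.4] strap plate y x20..40... x range [-60.   59.4] jaw pocket y x45..65 [41.3 80.7] shank slot y x 28..34 [45.3 76.8] x< [-82.3  77.3]
```

```bash
python3 -m crank '[{"linear":[0,0,0.5],"rot":[0,0,0],"hand":0},{"linear":[0,0,0.8],"rot":[0,0,0],"hand":0},{"linear":[0,0.3,0.6],"rot":[0,0,-0.4],"hand":0},{"linear":[0,0.7,0],"rot":[0,0,-0.4],"hand":0},{"linear":[0,0.8,0],"rot":[0,0,-0.44],"hand":0},{"linear":[0,0.85,0],"rot":[0,0,-0.45],"hand":0},{"linear":[0,0.85,0],"rot":[0,0,-0.45],"hand":0},{"linear":[0,0.8,0],"rot":[0,0,-0.45],"hand":0},{"linear":[0,0.7,0],"rot":[0,0,-0.45],"hand":0},{"linear":[0,0.5,0],"rot":[0,0,0],"hand":0},{"linear":[0,0,0],"rot":[0,0,0],"hand":0},{"linear":[0,0,0],"rot":[0,0,0],"hand":0}]'; python3 st.py
```

```text
clock: 9.02
tool_pos: [0.5579, 0.2048, 0.1193]
orientation: [-176.9, 89.6, 172.2]
force: [-0.4, -0.3, -2.2]
opening: 0.0132
tcp [0.5579 0.2048 0.1193] zyaw -10.93 xaxis [-0.007  0.001 -1.   ] F [-0.37 -0.28 -2.15] Mo [-0.04 -0.05  0.  ] op 0.0132 t 9.025
```

```bash
python3 -m crank '[{"linear":[0.03,0.3,0],"rot":[0,0,0.15],"hand":0},{"linear":[0,0.23,0],"rot":[-0.15,-0.81,0],"hand":0},{"linear":[0,0,0],"rot":[-0.15,-0.81,0],"hand":0},{"linear":[0,0,0],"rot":[-0.15,-0.81,0],"hand":0},{"linear":[0,0,0],"rot":[0,0,0],"hand":0},{"linear":[0,0,0],"rot":[0,0,0],"hand":0}]'
cat >> st.py <<'E'
th=np.radians(-10.2);t=np.array([.5318,.1790]);r=np.array([[np.cos(th),-np.sin(th)],[np.sin(th),np.cos(th)]])
p=(o['tool_pos'][:2]-t)@r*1000; ax=np.r_[M[:2,0]@r,M[2,0]];ay=np.r_[M[:2,1]@r,M[2,1]]
print('tray frame tcp',p.round(1),'z above floor',round(o['tool_pos'][2]*1000-6,1),'tilt(jaw up)',np.degrees(np.arcsin(ax[0])).round(2),'side',np.degrees(ax[1]).round(2),'yaw err',np.degrees(np.arctan2(-ay[0],ay[1])).round(2))
E
python3 st.py
```

```text
clock: 9.78
tool_pos: [0.561, 0.2365, 0.1194]
orientation: [-0.1, 77.8, -10.4]
force: [0.2, 0.4, -2.5]
opening: 0.0137
tcp [0.561  0.2365 0.1194] zyaw -10.31 xaxis [ 0.208  -0.0381 -0.9774] F [ 0.24  0.41 -2.47] Mo [0.14 0.79 0.01] op 0.0137 t 9.775
tray frame tcp [18.6 61.8] z above floor 113.4 tilt(jaw up) 12.21 side -0.04 yaw err -0.11
```

```bash
python3 - <<'E'
from h import *
s=eyes.snapshot('side');save('s1',cv2.resize(s['image'][200:390,150:350],None,fx=3.1,fy=3.1,interpolation=cv2.INTER_CUBIC));np.save('s1.npy',s,allow_pickle=True)
o=monitor.get_obs();w=eyes.snapshot('wrist');w['obs']=o;np.save('w5.npy',w,allow_pickle=True);save('w5',w['image'])
E
```

```text
(no output)
```

View pics/s1.png

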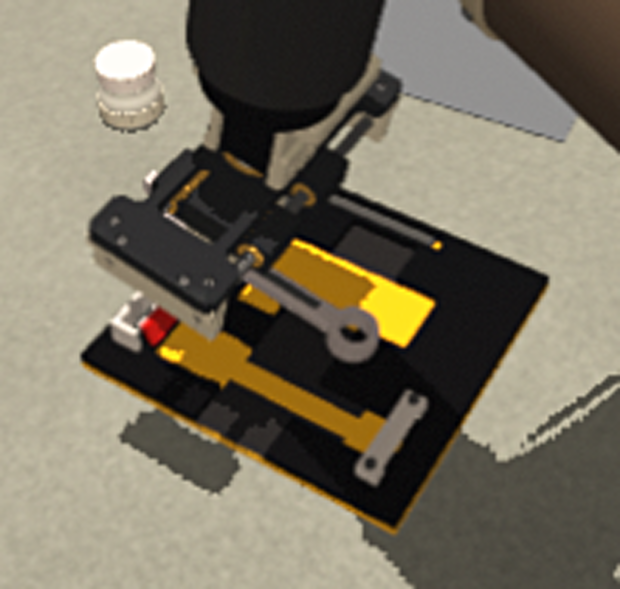

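View pics/w5.png

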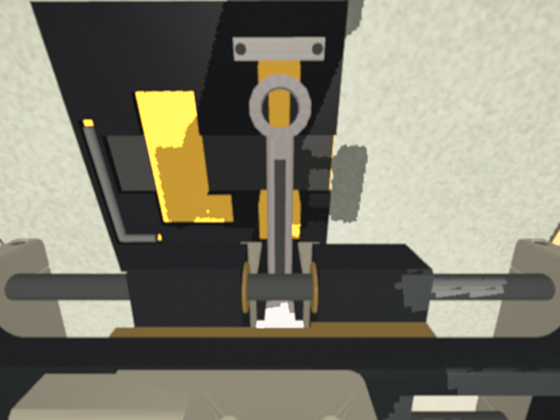

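```bash
python3 - <<'E'
from h import *
w=np.load('w5.npy',allow_pickle=True).item();o=w['obs']
T=np.eye(4);T[:3,:3]=R.from_euler('xyz',o['orientation'],degrees=True).as_matrix();T[:3,3]=o['tool_pos']
f=lambda p:proj(w,(T[:3,:3]@np.array(p)+T[:3,3]),o)[0].round(1)
for g in (.0065,.0085,.0105): print(g,'ring far/ctr/near',f([-.0084,0,-.09-g]),f([-.0084,0,-.075-g]),f([-.0084,0,-.06-g]))
th=np.radians(-10.2);r=np.array([[np.cos(th),-np.sin(th)],[np.sin(th),np.cos(th)]]);t=np.array([.5318,.1790])
for P in ([-.0975,.062,.024],[-.0835,.062,.024],[-.0905,.03,.024],[-.0905,.094,.024]):
    print(proj(w,np.r_[r@P[:2]+t,P[2]],o)[0].round(1))
g=cv2.cvtColor(w['image'],cv2.COLOR_RGB2GRAY);print(g[60:150,280].tolist());print(g[36:70,262].tolist());print(g[42,225:340].tolist())
E
```

```text
0.0065 ring far/ctr/near [277.9  79. ] [277.9 112.6] [278.  144.2]
0.0085 ring far/ctr/near [277.9  74.4] [277.9 108.2] [278.  140.1]
0.0105 ring far/ctr/near [277.9  69.7] [277.9 103.8] [278.  135.9]
[278.4  37.3]
[278.5  60.1]
[232.8  49. ]
[324.1  48.7]
[161, 156, 155, 155, 155, 155, 155, 155, 155, 154, 154, 156, 155, 156, 158, 158, 159, 159, 159, 159, 159, 159, 157, 158, 157, 155, 142, 121, 115, 131, 147, 153, 155, 154, 154, 156, 155, 155, 155, 154, 155, 154, 154, 154, 154, 155, 155, 154, 154, 155, 154, 155, 155, 154, 155, 154, 154, 154, 155, 155, 155, 155, 155, 155, 155, 154, 154, 152, 149, 151, 151, 150, 151, 151, 150, 149, 151, 150, 150, 151, 151, 151, 151, 151, 151, 152, 151, 151, 151, 150]
[61, 112, 152, 170, 172, 172, 171, 169, 170, 169, 170, 170, 170, 169, 166, 165, 165, 165, 168, 169, 168, 167, 166, 165, 163, 157, 155, 155, 155, 154, 154, 155, 155, 155]
[26, 22, 25, 24, 23, 19, 28, 74, 128, 164, 173, 171, 164, 156, 146, 147, 154, 162, 166, 171, 171, 170, 172, 171, 170, 171, 171, 171, 171, 171, 170, 170, 171, 170, 171, 170, 170, 171, 170, 170, 170, 171, 171, 170, 171, 170, 171, 170, 170, 170, 169, 169, 170, 170, 170, 170, 170, 169, 170, 169, 169, 169, 169, 169, 170, 169, 169, 169, 168, 170, 169, 170, 168, 169, 169, 169, 168, 169, 170, 169, 169, 167, 169, 169, 168, 167, 168, 169, 167, 163, 157, 147, 141, 142, 148, 154, 162, 168, 163, 139, 83, 32, 20, 23, 24, 25, 24, 25, 24, 24, 23, 25, 25, 23, 25]
```

```bash
python3 -m crank '[{"linear":[0,0,-0.4],"rot":[0,0,0],"hand":0},{"linear":[0,0,-0.4],"rot":[0,0,0],"hand":0},{"linear":[0,0,-0.35],"rot":[0,0,0],"hand":0},{"linear":[0,0,-0.2],"rot":[0,0,0],"hand":0},{"linear":[0,0,0],"rot":[0,0,0],"hand":0},{"linear":[0,0,0],"rot":[0,0,0],"hand":0}]';python3 st.py
```

```text
clock: 10.62
tool_pos: [0.5663, 0.2375, 0.0382]
orientation: [1.0, 77.7, -9.6]
force: [1.0, 0.1, -2.1]
opening: 0.0133
tcp [0.5663 0.2375 0.0382] zyaw -10.65 xaxis [ 0.2101 -0.0355 -0.977 ] F [ 0.98  0.14 -2.12] Mo [ 0.08  0.83 -0.  ] op 0.0133 t 10.625
tray frame tcp [23.6 63.7] z above floor 32.2 tilt(jaw up) 12.3 side 0.13 yaw err -0.4
```

```bash
python3 -m crank '[{"linear":[-0.09,-0.015,-0.03],"rot":[0,0,0.08],"hand":0},{"linear":[0,0,0],"rot":[0,0,0],"hand":0},{"linear":[0,0,0],"rot":[0,0,0],"hand":0}]';python3 st.py
```

```text
clock: 11.0
tool_pos: [0.5613, 0.2374, 0.0382]
orientation: [1.7, 77.6, -8.5]
force: [-1.0, 0.3, -2.5]
opening: 0.0134
tcp [0.5613 0.2374 0.0382] zyaw -10.23 xaxis [ 0.2126 -0.0318 -0.9766] F [-0.99  0.29 -2.46] Mo [0.11 0.89 0.01] op 0.0134 t 11.0
tray frame tcp [18.7 62.7] z above floor 32.2 tilt(jaw up) 12.41 side 0.36 yaw err 0.05
```

```bash
python3 -m crank '[{"linear":[0,-0.03,-0.12],"rot":[0,-0.06,0],"hand":0},{"linear":[0,0,0],"rot":[0,0,0],"hand":0},{"linear":[0,0,0],"rot":[0,0,0],"hand":0}]';python3 st.py
```

```text
clock: 11.38
tool_pos: [0.5617, 0.2363, 0.032]
orientation: [2.2, 77.2, -7.9]
force: [-0.7, 0.2, -1.4]
opening: 0.0137
tcp [0.5617 0.2363 0.032 ] zyaw -10.23 xaxis [ 0.2191 -0.0306 -0.9752] F [-0.68  0.23 -1.38] Mo [0.1  0.88 0.  ] op 0.0137 t 11.375
tray frame tcp [19.3 61.7] z above floor 26.0 tilt(jaw up) 12.77 side 0.5 yaw err 0.08
```

```bash
python3 -m crank '[{"linear":[-0.08,0.015,0],"rot":[-0.08,0.12,0],"hand":0},{"linear":[-0.08,0.015,0],"rot":[0,0,0],"hand":0},{"linear":[0,0,0],"rot":[0,0,0],"hand":0}]';python3 st.py
```

```text
clock: 11.75
tool_pos: [0.5517, 0.2388, 0.0326]
orientation: [0.0, 77.8, -10.1]
force: [0.4, -0.3, -2.6]
opening: 0.0132
tcp [0.5517 0.2388 0.0326] zyaw -10.12 xaxis [ 0.2085 -0.0372 -0.9773] F [ 0.42 -0.28 -2.65] Mo [ 0.08  0.89 -0.05] op 0.0132 t 11.75
tray frame tcp [ 9.  62.4] z above floor 26.6 tilt(jaw up) 12.23 side 0.02 yaw err 0.09
```

```bash
python3 -m crank '[{"linear":[0,-0.005,-0.04],"rot":[0,0,0],"hand":0},{"linear":[0,0,0],"rot":[0,0,0],"hand":0}]';python3 st.py
```

```text
clock: 12.0
tool_pos: [0.5517, 0.2386, 0.0301]
orientation: [0.0, 77.8, -10.1]
force: [0.3, -0.1, -2.7]
opening: 0.0136
tcp [0.5517 0.2386 0.0301] zyaw -10.1 xaxis [ 0.2086 -0.037  -0.9773] F [ 0.26 -0.05 -2.7 ] Mo [0.08 0.84 0.  ] op 0.0136 t 12.0
tray frame tcp [ 9.  62.2] z above floor 24.1 tilt(jaw up) 12.23 side 0.03 yaw err 0.11
```

```bash
python3 -m crank '[{"linear":[-0.06,0.009,0.005],"rot":[0,0,0],"hand":0},{"linear":[-0.04,0.006,0.005],"rot":[0,0,0],"hand":0},{"linear":[0,0,0],"rot":[0,0,0],"hand":0}]';python3 st.py
```

```text
clock: 12.38
tool_pos: [0.5453, 0.2393, 0.0306]
orientation: [-0.0, 77.8, -10.1]
force: [0.1, -0.8, -2.8]
opening: 0.0135
tcp [0.5453 0.2393 0.0306] zyaw -10.11 xaxis [ 0.2085 -0.0372 -0.9773] F [ 0.09 -0.79 -2.84] Mo [0.18 0.84 0.01] op 0.0135 t 12.375
tray frame tcp [ 2.6 61.7] z above floor 24.6 tilt(jaw up) 12.23 side 0.02 yaw err 0.09
```

```bash
python3 -m crank '[{"linear":[-0.01,0.004,-0.075],"rot":[0.09,0.5,0],"hand":0},{"linear":[-0.01,0.002,-0.075],"rot":[0.09,0.5,0],"hand":0},{"linear":[0,0,0],"rot":[0,0,0],"hand":0}]';python3 st.py
```

```text
clock: 12.75
tool_pos: [0.5452, 0.2405, 0.0225]
orientation: [1.0, 82.9, -9.0]
force: [2.0, -2.0, -3.1]
opening: 0.0133
tcp [0.5452 0.2405 0.0225] zyaw -10.01 xaxis [ 0.1221 -0.0194 -0.9923] F [ 1.99 -1.99 -3.14] Mo [-0.75 -0.19  0.02] op 0.0133 t 12.75
tray frame tcp [ 2.3 62.9] z above floor 16.5 tilt(jaw up) 7.1 side 0.14 yaw err 0.21
```

```bash
python3 -m crank '[{"linear":[-0.002,-0.02,0],"rot":[0,0,-0.04],"hand":0},{"linear":[0,0,0],"rot":[0,0,0],"hand":0}]';python3 st.py; python3 - <<'E'
from h import *
s=eyes.snapshot('side');save('s2',cv2.resize(s['image'][230:380,150:350],None,fx=3.8,fy=3.8,interpolation=cv2.INTER_CUBIC))
w=eyes.snapshot('wrist');save('w6',w['image'][:300])
E
```

```text
clock: 13.0
tool_pos: [0.5448, 0.2389, 0.0223]
orientation: [0.8, 82.9, -9.4]
force: [0.1, 0.3, -2.6]
opening: 0.0137
tcp [0.5448 0.2389 0.0223] zyaw -10.24 xaxis [ 0.1221 -0.0203 -0.9923] F [ 0.07  0.29 -2.62] Mo [ 0.01  0.34 -0.04] op 0.0137 t 13.0
tray frame tcp [ 2.2 61.2] z above floor 16.3 tilt(jaw up) 7.11 side 0.09 yaw err -0.03
```

View pics/s2.png

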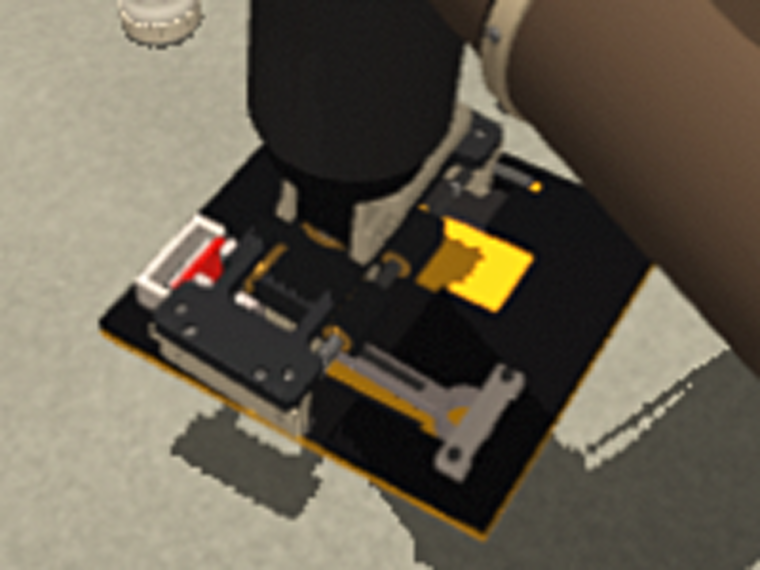

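View pics/w6.png

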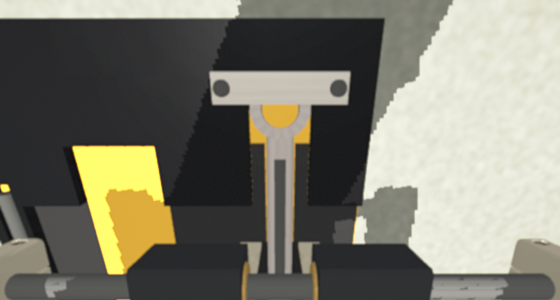

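```bash
python3 -m crank '[{"linear":[0,0,0],"rot":[0,0,0],"hand":0.4},{"linear":[0,0,0],"rot":[0,0,0],"hand":0.4},{"linear":[0,0,0],"rot":[0,0,0],"hand":0.4},{"linear":[0,0,0],"rot":[0,0,0],"hand":0.4}]';python3 st.py;python3 -m crank '[{"linear":[-0.05,0.0,0.4],"rot":[0,0,0],"hand":0.4},{"linear":[0,0,0.4],"rot":[0,0,0],"hand":0.4},{"linear":[0.3,-0.06,0.1],"rot":[0.11,0.7,0],"hand":0},{"linear":[0.4,-0.06,0],"rot":[0.11,0.7,0],"hand":0},{"linear":[0,0,0],"rot":[0,0,0],"hand":0},{"linear":[0,0,0],"rot":[0,0,0],"hand":0}]';python3 st.py;python3 - <<'E'
from h import *
o=monitor.get_obs()
w=eyes.snapshot('wrist');w['obs']=o;np.save('w7.npy',w,allow_pickle=True);save('w7',w['image'][:300])
s=eyes.snapshot('side');save('s3',cv2.resize(s['image'][230:380,150:350],None,fx=3.8,fy=3.8,interpolation=cv2.INTER_CUBIC))
E
```

```text
clock: 13.6
tool_pos: [0.5451, 0.2398, 0.0233]
orientation: [1.4, 82.8, -8.7]
force: [-0.2, 0.4, -0.8]
opening: 0.0346
tcp [0.5451 0.2398 0.0233] zyaw -10.17 xaxis [ 0.1238 -0.019  -0.9921] F [-0.16  0.38 -0.78] Mo [ 0.    0.35 -0.06] op 0.0346 t 13.6
tray frame tcp [ 2.3 62.2] z above floor 17.3 tilt(jaw up) 7.19 side 0.19 yaw err 0.05
clock: 14.35
tool_pos: [0.584, 0.2324, 0.079]
orientation: [165.0, 89.9, 154.9]
force: [0.1, 0.7, -0.8]
opening: 0.0024
tcp [0.584  0.2324 0.079 ] zyaw -10.04 xaxis [-1.9e-03  9.0e-04 -1.0e+00] F [ 0.11  0.75 -0.77] Mo [-0.04 -0.   -0.03] op 0.0024 t 14.35
tray frame tcp [41.9 61.8] z above floor 73.0 tilt(jaw up) -0.12 side 0.03 yaw err 0.16
```

View pics/w7.png

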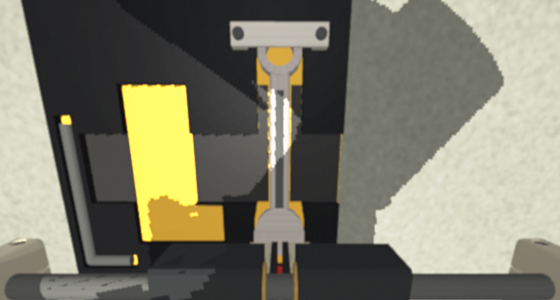

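View pics/s3.png

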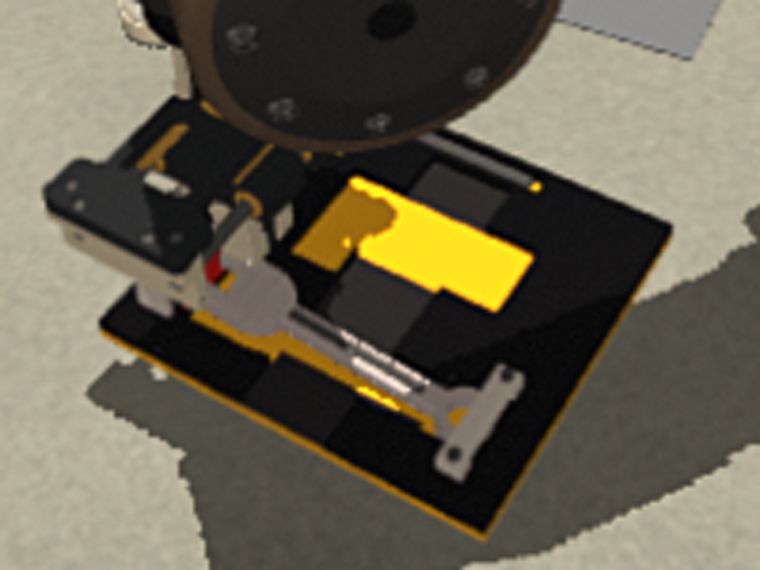

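```bash
python3 -m crank '[{"linear":[0.04,0,-0.35],"rot":[0,0,0],"hand":0},{"linear":[0,0,-0.25],"rot":[0,0,0],"hand":0},{"linear":[0,0,0],"rot":[0,0,0],"hand":0}]';python3 st.py;python3 -m crank '[{"linear":[0,0,-0.12],"rot":[0,0,0],"hand":0},{"linear":[0,0,-0.1],"rot":[0,0,0],"hand":0}]';python3 st.py
```

```text
clock: 14.82
tool_pos: [0.5841, 0.2329, 0.0427]
orientation: [177.6, 89.9, 167.7]
force: [-0.1, 0.2, 0.4]
opening: 0.0005
tcp [0.5841 0.2329 0.0427] zyaw -9.85 xaxis [-1.3e-03  3.0e-04 -1.0e+00] F [-0.07  0.19  0.4 ] Mo [-0.05  0.02 -0.01] op 0.0005 t 14.825
tray frame tcp [42.  62.4] z above floor 36.7 tilt(jaw up) -0.08 side 0.0 yaw err 0.35
clock: 15.08
tool_pos: [0.5849, 0.2338, 0.0306]
orientation: [60.0, 89.9, 50.2]
force: [-0.8, -1.3, 6.0]
opening: 0.0003
tcp [0.5849 0.2338 0.0306] zyaw -9.78 xaxis [ 0.0012  0.0014 -1.    ] F [-0.75 -1.26  5.97] Mo [-0.34  0.4  -0.03] op 0.0003 t 15.075
tray frame tcp [42.6 63.3] z above floor 24.6 tilt(jaw up) 0.05 side 0.09 yaw err 0.42
```

Contact, 6 N. Continue pressing.

```bash
python3 -m crank '[{"linear":[0,-0.015,-0.1],"rot":[0,0,0],"hand":0},{"linear":[0,0,-0.08],"rot":[0,0,0],"hand":0}]';python3 st.py;python3 -m crank '[{"linear":[0,0,-0.1],"rot":[0,0,0],"hand":0},{"linear":[0,0,-0.08],"rot":[0,0,0],"hand":0}]';python3 st.py
```

```text
clock: 15.32
tool_pos: [0.5857, 0.2333, 0.0201]
orientation: [48.2, 89.8, 38.4]
force: [0.4, 0.1, 0.8]
opening: 0.0004
tcp [0.5857 0.2333 0.0201] zyaw -9.76 xaxis [ 0.003   0.0024 -1.    ] F [0.42 0.09 0.77] Mo [-0.14 -0.06 -0.01] op 0.0004 t 15.325
tray frame tcp [43.4 63. ] z above floor 14.1 tilt(jaw up) 0.15 side 0.17 yaw err 0.44
clock: 15.58
tool_pos: [0.5859, 0.2334, 0.018]
orientation: [23.5, 89.7, 14.0]
force: [-21.1, -3.7, 53.4]
opening: 0.0006
tcp [0.5859 0.2334 0.018 ] zyaw -9.56 xaxis [ 0.0051  0.0013 -1.    ] F [-21.09  -3.7   53.37] Mo [-1.36  7.85 -0.06] op 0.0006 t 15.575
tray frame tcp [43.6 63.1] z above floor 12.0 tilt(jaw up) 0.27 side 0.12 yaw err 0.64
```

```bash
python3 -m crank '[{"linear":[0,0,0.3],"rot":[0,0,0],"hand":0},{"linear":[0,0,0.8],"rot":[0,0,0],"hand":0.5},{"linear":[0,-0.4,0.9],"rot":[0,0,0],"hand":1},{"linear":[0,-0.9,0.7],"rot":[0,0,0],"hand":1},{"linear":[0,-0.9,0.5],"rot":[0,0,0],"hand":1},{"linear":[0,0,0],"rot":[0,0,0],"hand":1},{"linear":[0,0,0],"rot":[0,0,0],"hand":1}]';python3 st.py;python3 - <<'E'
from h import *
o=monitor.get_obs()
w=eyes.snapshot('wrist');w['obs']=o;np.save('w8.npy',w,allow_pickle=True);save('w8',w['image'][:300])
s=eyes.snapshot('side');save('s4',cv2.resize(s['image'][230:380,150:350],None,fx=3.8,fy=3.8,interpolation=cv2.INTER_CUBIC))
E
```

```text
clock: 16.45
tool_pos: [0.5833, 0.1018, 0.2106]
orientation: [12.2, 89.8, 2.7]
force: [-0.3, 1.3, -0.7]
opening: 0.0547
tcp [0.5833 0.1018 0.2106] zyaw -9.55 xaxis [ 3.1e-03  1.0e-04 -1.0e+00] F [-0.26  1.29 -0.71] Mo [-0.01 -0.01  0.04] op 0.0547 t 16.45
tray frame tcp [ 64.3 -66.9] z above floor 204.6 tilt(jaw up) 0.17 side 0.04 yaw err 0.65
```

View pics/w8.png

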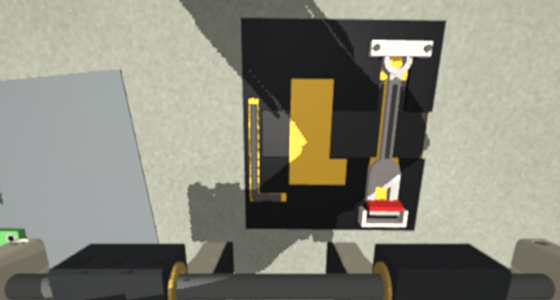

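View pics/s4.png

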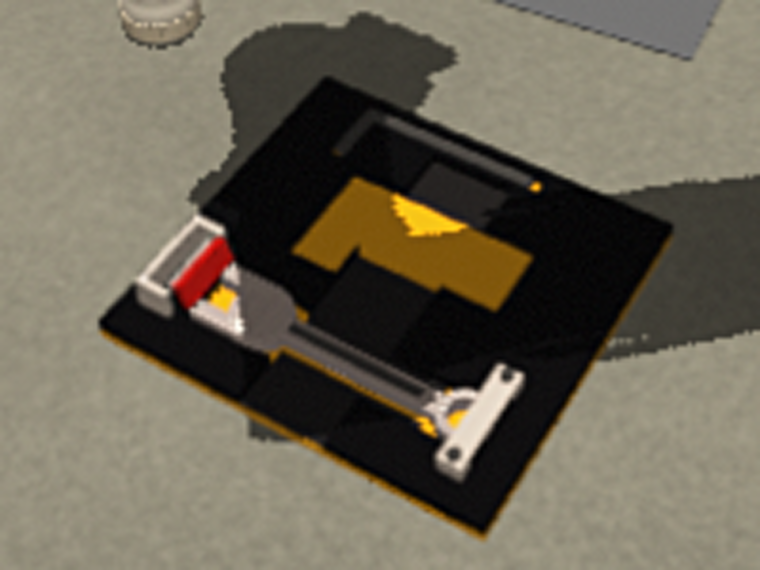

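```bash
python3 - <<'E'
from h import *
s=np.load('w2.npy',allow_pickle=True).item();o=s['obs'];hsv=cv2.cvtColor(s['image'],cv2.COLOR_RGB2HSV)
g=((hsv[...,0]>45)&(hsv[...,0]<75)&(hsv[...,1]>100)&(hsv[...,2]>150)).astype(np.uint8);g[:100]=0;g[:,280:]=0
L=[];Rr=[]
for r in range(126,178,2):
    c=np.flatnonzero(g[r]);L.append((c.min()-.5,r));Rr.append((c.max()+.5,r))
A=onplane(s,L,.015,o)[:,:2];B=onplane(s,Rr,.015,o)[:,:2]
def ln(P):
    vx,vy,x,y=cv2.fitLine(np.float32(P),cv2.DIST_HUBER,0,.001,.001).ravel();q=np.sign(vx);return np.array([vx*q,vy*q]),np.array([x,y])
a,pa=ln(A);b,pb=ln(B);print('yaws',np.degrees(np.arctan2(a[1],a[0])),np.degrees(np.arctan2(b[1],b[0])))
d=(a+b);d/=np.linalg.norm(d);n=np.array([-d[1],d[0]]);print('width',(pb-pa)@n)
E_=[]
for c in range(208,238,2):
    rr=np.flatnonzero(g[100:,c])+100;E_.append((c,rr.min()-.5))
E_=onplane(s,E_,.015,o)[:,:2];m=((pa@n)+(pb@n))/2;e=np.median(E_@d);print('plate end',d*e+n*m,'origin',d*(e+.05)+n*m,'x=13',d*(e+.063)+n*m,'yaw',np.degrees(np.arctan2(d[1],d[0])))
# barrel
gb=((hsv[...,0]>45)&(hsv[...,0]<75)&(hsv[...,1]>100)).astype(np.uint8);gb[:110]=0;gb[:,280:]=0
k=max(cv2.findContours(gb,0,1)[0],key=cv2.contourArea).reshape(-1,2);P=onplane(s,k,.02,o)[:,:2]-(d*(e+.05)+n*m);print('extent x',(P@d).min(),(P@d).max(),'y',(P@n).min(),(P@n).max())
E
```

```text
yaws -10.241694 -10.158611
width 0.04419398
plate end [ 0.58092308 -0.26569435] origin [ 0.63013284 -0.27454872] x=13 [ 0.64292738 -0.27685086] yaw -10.200154
extent x -0.05013292886920108 0.06679372703345689 y -0.02496370457722382 0.02317943269398825
```

```bash
python3 -m crank '[{"linear":[0.1,-0.85,-0.2],"rot":[0,0,-0.13],"hand":1},{"linear":[0.15,-0.9,-0.3],"rot":[0,0,0],"hand":1},{"linear":[0.2,-0.9,-0.3],"rot":[0,0,0],"hand":1},{"linear":[0.2,-0.9,-0.3],"rot":[0,0,0],"hand":1},{"linear":[0.2,-0.9,-0.3],"rot":[0,0,0],"hand":1},{"linear":[0.1,-0.8,-0.3],"rot":[0,0,0],"hand":1},{"linear":[0,-0.6,-0.3],"rot":[0,0,0],"hand":1},{"linear":[0,0,0],"rot":[0,0,0],"hand":1},{"linear":[0,0,0],"rot":[0,0,0],"hand":1}]';python3 st.py
```

```text
clock: 17.68
tool_pos: [0.6405, -0.2485, 0.0737]
orientation: [-174.4, 89.2, 176.3]
force: [0.5, -0.4, 0.8]
opening: 0.088
tcp [ 0.6405 -0.2485  0.0737] zyaw -9.28 xaxis [-1.350e-02  9.000e-04 -9.999e-01] F [ 0.46 -0.43  0.81] Mo [ 0.   -0.04  0.01] op 0.088 t 17.675
tray frame tcp [ 182.7 -401.5] z above floor 67.7 tilt(jaw up) -0.77 side -0.09 yaw err 0.92
```

```bash
python3 -m crank '[{"linear":[0.03,-0.42,-0.2],"rot":[0.03,-0.15,-0.18],"hand":1},{"linear":[0,-0.05,-0.2],"rot":[0,0,0],"hand":1},{"linear":[0,0,0],"rot":[0,0,0],"hand":1},{"linear":[0,0,0],"rot":[0,0,0],"hand":1}]';python3 st.py
```

```text
clock: 18.18
tool_pos: [0.6447, -0.2715, 0.0504]
orientation: [79.7, 89.8, 69.9]
force: [-0.8, -0.2, -0.3]
opening: 0.0874
tcp [ 0.6447 -0.2715  0.0504] zyaw -9.8 xaxis [ 0.0013  0.0035 -1.    ] F [-0.78 -0.18 -0.3 ] Mo [-0.05  0.    0.04] op 0.0874 t 18.175
tray frame tcp [ 190.9 -423.4] z above floor 44.4 tilt(jaw up) 0.04 side 0.21 yaw err 0.4
```

```bash
python3 -m crank '[{"linear":[-0.03,-0.1,-0.35],"rot":[-0.04,0,-0.08],"hand":1},{"linear":[0,0,-0.3],"rot":[0,0,0],"hand":1},{"linear":[0,0,0],"rot":[0,0,0],"hand":1},{"linear":[0,0,0],"rot":[0,0,0],"hand":1}]';python3 st.py
```

```text
clock: 18.68
tool_pos: [0.6452, -0.2753, 0.0132]
orientation: [-0.3, 89.7, -10.3]
force: [0.3, 0.8, -0.1]
opening: 0.0874
tcp [ 0.6452 -0.2753  0.0132] zyaw -10.0 xaxis [ 5.1e-03 -9.0e-04 -1.0e+00] F [ 0.29  0.84 -0.12] Mo [-0.04  0.02 -0.  ] op 0.0874 t 18.675
tray frame tcp [ 192. -427.] z above floor 7.2 tilt(jaw up) 0.29 side -0.0 yaw err 0.2
```

```bash
python3 -m crank '[{"linear":[-0.02,-0.035,-0.13],"rot":[0,0.06,-0.04],"hand":1},{"linear":[0,0,0],"rot":[0,0,0],"hand":0.6},{"linear":[0,0,0],"rot":[0,0,0],"hand":0.4}]';python3 st.py;python3 -m crank '[{"linear":[0,0,0],"rot":[0,0,0],"hand":0},{"linear":[0,0,0],"rot":[0,0,0],"hand":0},{"linear":[0,0,0],"rot":[0,0,0],"hand":0},{"linear":[0,0,0],"rot":[0,0,0],"hand":0},{"linear":[0,0,0],"rot":[0,0,0],"hand":0}]';python3 st.py
```

```text
clock: 19.05
tool_pos: [0.6448, -0.2776, 0.0063]
orientation: [-35.8, 89.9, -46.0]
force: [-0.3, 0.3, 0.9]
opening: 0.073
tcp [ 0.6448 -0.2776  0.0063] zyaw -10.19 xaxis [ 0.0013 -0.0013 -1.    ] F [-0.3   0.26  0.87] Mo [-0.07 -0.06 -0.  ] op 0.073 t 19.05
tray frame tcp [ 192.  -429.4] z above floor 0.3 tilt(jaw up) 0.09 side -0.06 yaw err 0.01
clock: 19.68
tool_pos: [0.6448, -0.2779, 0.0067]
orientation: [-29.5, 89.9, -39.7]
force: [0.1, -0.3, -0.2]
opening: 0.0454
tcp [ 0.6448 -0.2779  0.0067] zyaw -10.21 xaxis [ 0.0018 -0.0015 -1.    ] F [ 0.09 -0.31 -0.16] Mo [-0.12 -0.05  0.03] op 0.0454 t 19.675
tray frame tcp [ 192.1 -429.6] z above floor 0.7 tilt(jaw up) 0.12 side -0.07 yaw err -0.01
```

```bash
python3 -m crank '[{"linear":[0,0,0.5],"rot":[0,0,0],"hand":0},{"linear":[0,0,0.8],"rot":[0,0,0],"hand":0},{"linear":[-0.2,0.3,0.6],"rot":[0,0,0],"hand":0},{"linear":[-0.2,0.8,0],"rot":[0,0,0],"hand":0},{"linear":[-0.25,0.9,0],"rot":[0,0,0],"hand":0},{"linear":[-0.25,0.9,0],"rot":[0,0,0],"hand":0},{"linear":[-0.25,0.9,0],"rot":[0,0,0],"hand":0},{"linear":[-0.25,0.9,0],"rot":[0,0,0],"hand":0},{"linear":[-0.25,0.9,0],"rot":[0,0,0],"hand":0},{"linear":[-0.2,0.8,0],"rot":[0,0,0],"hand":0},{"linear":[0,0.3,0],"rot":[0,0,0],"hand":0},{"linear":[0,0,0],"rot":[0,0,0],"hand":0},{"linear":[0,0,0],"rot":[0,0,0],"hand":0}]';python3 st.py
```

```text
clock: 21.3
tool_pos: [0.5167, 0.1357, 0.1107]
orientation: [-176.1, 88.7, 173.3]
force: [-0.2, -0.1, -5.7]
opening: 0.0454
tcp [0.5167 0.1357 0.1107] zyaw -10.6 xaxis [-0.0223  0.0026 -0.9997] F [-0.25 -0.09 -5.67] Mo [-0.07 -0.08  0.04] op 0.0454 t 21.3
tray frame tcp [ -7.2 -45.3] z above floor 104.7 tilt(jaw up) -1.28 side -0.08 yaw err -0.39
```

```bash
python3 -m crank '[{"linear":[0.12,0.12,-0.2],"rot":[-0.02,-0.13,0.08],"hand":0},{"linear":[0.12,0.1,-0.2],"rot":[-0.02,-0.13,0],"hand":0},{"linear":[0,0,-0.2],"rot":[0,0,0],"hand":0},{"linear":[0,0,0],"rot":[0,0,0],"hand":0},{"linear":[0,0,0],"rot":[0,0,0],"hand":0}]';python3 st.py
```

```text
clock: 21.92
tool_pos: [0.5321, 0.1458, 0.0707]
orientation: [-91.4, 89.8, -101.9]
force: [0.3, -1.0, -5.9]
opening: 0.0454
tcp [0.5321 0.1458 0.0707] zyaw -10.46 xaxis [-6.0e-04 -2.7e-03 -1.0e+00] F [ 0.33 -1.05 -5.86] Mo [-0.03 -0.06 -0.02] op 0.0454 t 21.925
tray frame tcp [  6.1 -32.7] z above floor 64.7 tilt(jaw up) -0.0 side -0.16 yaw err -0.26
```

```bash
python3 - <<'E'
from h import *
o=monitor.get_obs();w=eyes.snapshot('wrist');w['obs']=o;np.save('w9.npy',w,allow_pickle=True);save('w9',w['image'])
s=eyes.snapshot('side');save('s5',cv2.resize(s['image'][210:380,150:350],None,fx=3.4,fy=3.4,interpolation=cv2.INTER_CUBIC))
E
```

```text
(no output)
```

View pics/w9.png

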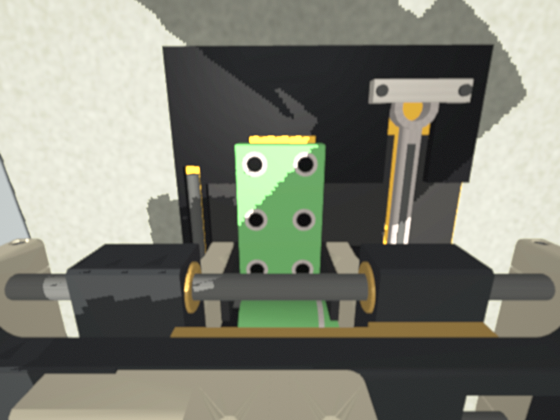

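View pics/s5.png

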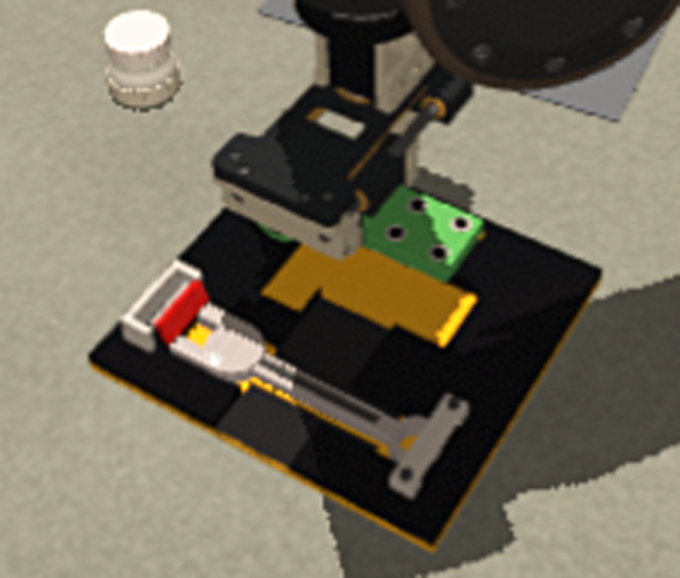

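```bash
python3 - <<'E'
from h import *
w=np.load('w9.npy',allow_pickle=True).item();o=w['obs']
T=np.eye(4);T[:3,:3]=R.from_euler('xyz',o['orientation'],degrees=True).as_matrix();T[:3,3]=o['tool_pos']
for y in (-.023,.023): print(proj(w,T[:3,:3]@np.array([-.0083,y,-.0651])+T[:3,3],o)[0].round(1))
hsv=cv2.cvtColor(w['image'],cv2.COLOR_RGB2HSV);g=((hsv[...,0]>45)&(hsv[...,0]<75)&(hsv[...,1]>80)&(hsv[...,2]>70))
for r in (150,170,190,235): c=np.flatnonzero(g[r,200:350])+200;print(r,c.min(),c.max())
for u in (245,280,315): print(u,np.flatnonzero(g[:,u])[0])
E
```

```text
[232.  146.3]
[323.9 146.3]
150 234 325
170 235 324
190 236 323
235 238 321
245 143
280 144
315 143
```

```bash
python3 - <<'E'
from h import *
w=np.load('w9.npy',allow_pickle=True).item();o=w['obs'];th=np.radians(-10.2);t=np.array([.5318,.1790]);r=np.array([[np.cos(th),-np.sin(th)],[np.sin(th),np.cos(th)]])
tr=lambda uv,z:((onplane(w,[uv],z,o)[0,:2]-t)@r*1000).round(1)
hsv=cv2.cvtColor(w['image'],cv2.COLOR_RGB2HSV)
y=((hsv[...,0]>15)&(hsv[...,0]<35)&(hsv[...,1]>120)&(hsv[...,2]>90))
print('cav end row',[ (u,np.flatnonzero(y[120:150,u])[:1]+120) for u in (255,280,305)], 'cols at 139',np.flatnonzero(y[139,200:350])[[0,-1]]+200)
r0=np.flatnonzero(y[120:150,280])[0]+119.5
print('cav end',tr((280,r0),.006),'cavity L/R',tr((np.flatnonzero(y[139,200:350])[0]+199.5,139),.006),tr((np.flatnonzero(y[139,200:350])[-1]+200.5,139),.014),tr((np.flatnonzero(y[139,200:350])[-1]+200.5,139),.006))
zt=o['tool_pos'][2]+.0083
print('strap end',tr((280,143),zt),'L/R',tr((234,150),zt),tr((325.5,150),zt))
# tray far corners, z=.014
g=cv2.cvtColor(w['image'],cv2.COLOR_RGB2GRAY)
print('tray far corners',tr((164,46),.014),tr((492,45),.014))
print('bridge L/R',tr((369.5,92),.024),tr((473,90),.024))
E
```

```text
cav end row [(255, array([135])), (280, array([135])), (305, array([135]))] cols at 139 [248 315]
cav end [-62.3 -31.4] cavity L/R [-59.2 -55.5] [-59.3  -6. ] [-59.   -5.1]
strap end [-60.6 -31.3] L/R [-57.2 -54.5] [-57.   -8.5]
tray far corners [-119.4 -107.6] [-119.   108.1]
bridge L/R [-89.5  27.2] [-90.5  94.4]
```

```bash
python3 -m crank '[{"linear":[0,0.035,-0.3],"rot":[0.03,0,0.05],"hand":0},{"linear":[0,0,-0.3],"rot":[0,0,0],"hand":0},{"linear":[0,0,-0.15],"rot":[0,0,0],"hand":0},{"linear":[0,0,0],"rot":[0,0,0],"hand":0},{"linear":[0,0,0],"rot":[0,0,0],"hand":0}]';python3 st.py
```

```text
clock: 22.65
tool_pos: [0.5341, 0.1491, 0.0281]
orientation: [44.1, 89.7, 33.9]
force: [0.0, 0.1, -4.9]
opening: 0.0454
tcp [0.5341 0.1491 0.0281] zyaw -10.16 xaxis [ 0.0048  0.0032 -1.    ] F [ 0.03  0.12 -4.94] Mo [-0.09  0.01 -0.  ] op 0.0454 t 22.65
tray frame tcp [  7.5 -29.1] z above floor 22.1 tilt(jaw up) 0.24 side 0.23 yaw err 0.04
```

```bash
python3 -m crank '[{"linear":[-0.04,-0.026,-0.1],"rot":[-0.037,0.055,0],"hand":0},{"linear":[0,0,0],"rot":[0,0,0],"hand":0},{"linear":[0,0,0],"rot":[0,0,0],"hand":0}]';python3 st.py
```

```text
clock: 23.02
tool_pos: [0.5322, 0.1478, 0.0228]
orientation: [42.4, 89.9, 32.3]
force: [0.2, -0.4, -5.9]
opening: 0.0454
tcp [0.5322 0.1478 0.0228] zyaw -10.16 xaxis [ 1.4e-03  9.0e-04 -1.0e+00] F [ 0.17 -0.45 -5.89] Mo [-0.01 -0.01  0.01] op 0.0454 t 23.025
tray frame tcp [  5.9 -30.7] z above floor 16.8 tilt(jaw up) 0.07 side 0.06 yaw err 0.04
```

```bash
python3 -m crank '[{"linear":[-0.01,0,-0.1],"rot":[0,0,0],"hand":0},{"linear":[0,0,0],"rot":[0,0,0],"hand":0}]';python3 st.py;python3 -m crank '[{"linear":[0,0,-0.07],"rot":[0,0,0],"hand":0},{"linear":[0,0,0],"rot":[0,0,0],"hand":0}]';python3 st.py
```

```text
clock: 23.28
tool_pos: [0.5315, 0.1478, 0.0166]
orientation: [44.3, 89.9, 34.1]
force: [-0.3, -0.3, -6.2]
opening: 0.0458
tcp [0.5315 0.1478 0.0166] zyaw -10.16 xaxis [ 0.0015  0.001  -1.    ] F [-0.26 -0.28 -6.24] Mo [-0.08  0.09 -0.02] op 0.0458 t 23.275
tray frame tcp [  5.3 -30.7] z above floor 10.6 tilt(jaw up) 0.08 side 0.07 yaw err 0.04
clock: 23.52
tool_pos: [0.5315, 0.1478, 0.0119]
orientation: [43.7, 89.9, 33.5]
force: [-0.7, 0.4, -5.3]
opening: 0.0455
tcp [0.5315 0.1478 0.0119] zyaw -10.16 xaxis [ 1.3e-03  9.0e-04 -1.0e+00] F [-0.69  0.45 -5.32] Mo [-0.02  0.02 -0.01] op 0.0455 t 23.525
tray frame tcp [  5.2 -30.8] z above floor 5.9 tilt(jaw up) 0.07 side 0.06 yaw err 0.04
```

Bottom is about 2 mm above the floor, inside the pocket with no contact force. Last bit, then release.

```bash
python3 -m crank '[{"linear":[0,0,-0.04],"rot":[0,0,0],"hand":0},{"linear":[0,0,0],"rot":[0,0,0],"hand":0}]';python3 st.py;python3 -m crank '[{"linear":[0,0,0],"rot":[0,0,0],"hand":0.7},{"linear":[0,0,0],"rot":[0,0,0],"hand":0.7},{"linear":[0,0,0],"rot":[0,0,0],"hand":0.7},{"linear":[0,0,0],"rot":[0,0,0],"hand":0.7}]';python3 st.py
```

```text
clock: 23.78
tool_pos: [0.5317, 0.1479, 0.0096]
orientation: [40.9, 89.9, 30.7]
force: [-0.3, -0.2, -4.8]
opening: 0.0453
tcp [0.5317 0.1479 0.0096] zyaw -10.15 xaxis [ 0.0018  0.0011 -1.    ] F [-0.26 -0.16 -4.81] Mo [-0.14  0.25 -0.02] op 0.0453 t 23.775
tray frame tcp [  5.4 -30.6] z above floor 3.6 tilt(jaw up) 0.09 side 0.08 yaw err 0.05
clock: 24.28
tool_pos: [0.5338, 0.149, 0.0113]
orientation: [37.5, 89.6, 27.4]
force: [0.1, 0.2, -0.3]
opening: 0.0613
tcp [0.5338 0.149  0.0113] zyaw -10.09 xaxis [ 0.0059  0.003  -1.    ] F [ 0.13  0.19 -0.27] Mo [-0.    0.02  0.02] op 0.0613 t 24.275
tray frame tcp [  7.3 -29.2] z above floor 5.3 tilt(jaw up) 0.3 side 0.23 yaw err 0.11
```

```bash
python3 -m crank '[{"linear":[0,0,0.4],"rot":[0,0,0],"hand":0.7},{"linear":[0,0,0.8],"rot":[0,0,0],"hand":0.7},{"linear":[0.2,0,0.9],"rot":[0,0,0],"hand":0.7},{"linear":[0.5,0,0.5],"rot":[0,0,0],"hand":0.7},{"linear":[0.4,0,0],"rot":[0,0,0],"hand":0.7},{"linear":[0,0,0],"rot":[0,0,0],"hand":0.7},{"linear":[0,0,0],"rot":[0,0,0],"hand":0.7}]';python3 st.py;python3 - <<'E'
from h import *
o=monitor.get_obs();w=eyes.snapshot('wrist');w['obs']=o;np.save('w10.npy',w,allow_pickle=True)
c=w['image'][0:250,150:440];save('w10',cv2.resize(c,None,fx=2.4,fy=2.4,interpolation=cv2.INTER_CUBIC))
s=eyes.snapshot('side');save('s6',cv2.resize(s['image'][230:380,150:350],None,fx=3.8,fy=3.8,interpolation=cv2.INTER_CUBIC))
C=cloud(w,o);th=np.radians(-10.2);t=np.array([.5318,.1790]);r=np.array([[np.cos(th),-np.sin(th)],[np.sin(th),np.cos(th)]])
P=C.reshape(-1,3);q=np.c_[(P[:,:2]-t)@r,P[:,2]]*1000;q=q[w['depth'].ravel()>0]
for n,(x,y) in dict(plate_end=(-55,-30),plate_mid=(-10,-30),plate_bar=(25,-30),plate_L=(-10,-48),plate_R=(-10,-12),barrel=(45,-30),barrel_end=(45,8),face=(-80,-40),shank=(-5,62),shank2=(20,62),jaw=(45,62),ring=(-68,62),bridge=(-90,62)).items():
    k=np.hypot(q[:,0]-x,q[:,1]-y)<4;print(n,np.median(q[k,2]).round(1),k.sum())
E
```

```text
clock: 25.15
tool_pos: [0.6002, 0.148, 0.1734]
orientation: [32.0, 89.6, 22.0]
force: [0.1, 0.4, 0.7]
opening: 0.0616
tcp [0.6002 0.148  0.1734] zyaw -10.07 xaxis [ 0.0064  0.0026 -1.    ] F [0.07 0.42 0.74] Mo [-0.05  0.07  0.03] op 0.0616 t 25.15
tray frame tcp [ 72.8 -18.4] z above floor 167.4 tilt(jaw up) 0.34 side 0.21 yaw err 0.13
plate_end 16.0 57
plate_mid 16.2 48
plate_bar 16.4 48
plate_L 16.2 48
plate_R 16.2 48
barrel 282.4 3533
barrel_end 274.9 1815
face 12.1 63
shank 15.5 49
shank2 15.4 42
jaw 255.0 614
ring 16.0 61
bridge 22.3 76
```

View pics/w10.png

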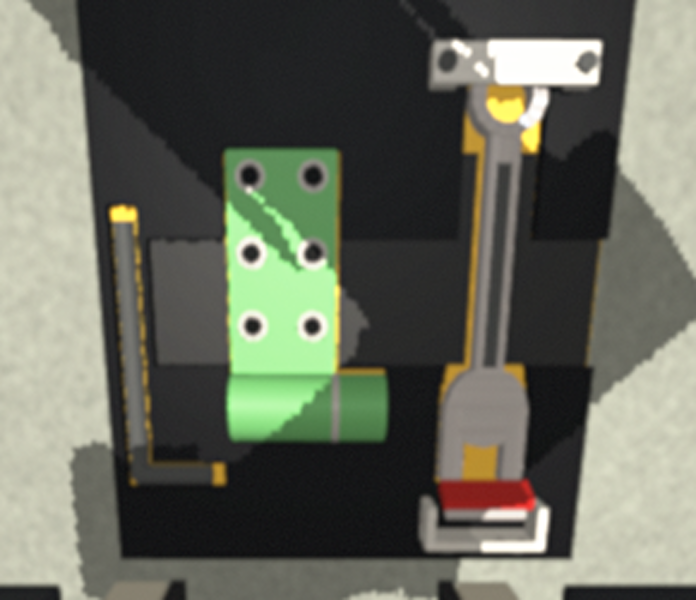

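View pics/s6.png

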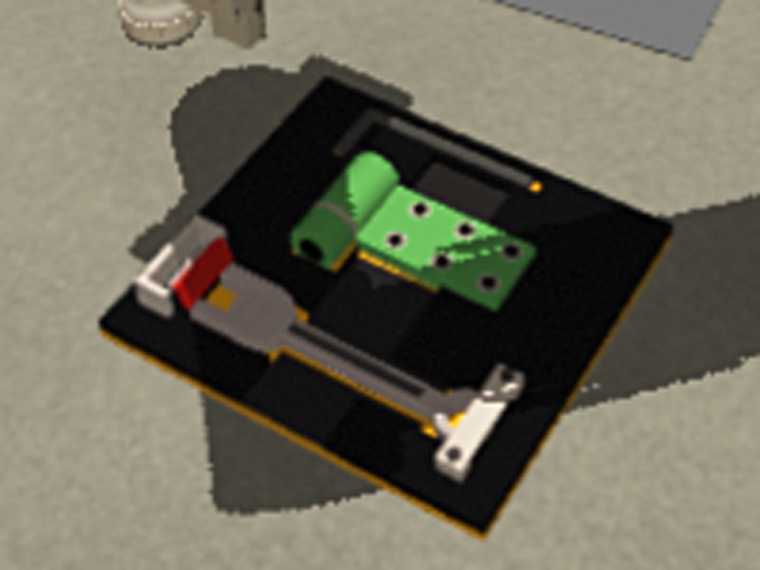

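```bash
python3 - <<'E'
from h import *
s=eyes.snapshot('top');save('t3',s['image'])
E
```

```text
(no output)
```

View pics/t3.png

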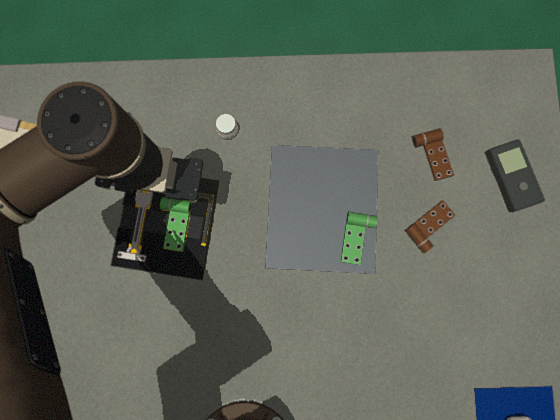

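The top view shows the mirror strap (356,238), the jar (226,124) and the brown look-alikes where they were. The robot is clear of everything.

```bash
python3 -c "
from plant import ticket
print(ticket.close_job())"
```

```text
the job is handed in; nothing more can be done
None
```

I put the spanner in first: ring end tucked under the bridge, then the jaw pressed down until the catch snapped over it. After that I set the +y-handed green strap in its cut-out. I handed the job in at about 25 s on the robot's clock.

- **Spanner:** pressing met about 6 N on the catch, which then dropped to under 1 N as the jaw passed. The jaw was at full depth, 12 mm above the floor at the fingertips. In the pictures the prongs lie under the red catch and the ring under the bridge. The depth readings put the shank and ring level at home height.
- **Strap:** it went in with no sideways force. Plate heights read 16.0 to 16.4 mm across the ends and sides, against the tray face at 12.1 mm, so it is flat and home.
- **Left alone:** the wrong-hand strap, jar, hex key and brown straps look unmoved.

**Checks that failed or disagreed:**
- The last press peaked at 53 N on the fingertips, more than intended. The stated limits are 40 N for the arm or gripper body and 120 N at the wrist.
- The wrist camera read about 1 mm off sideways and about 2 mm low in depth. I corrected for the sideways error and read the heights relative to the tray face.
- The final depth readings at the barrel and jaw were blocked by the gripper, so I judged those two from the pictures only.

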